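Put the denture things back on the corner-cabinet shelf

ROBOT

A 6-joint arm with a two-finger parallel gripper is mounted at the origin on the work surface. World frame = base frame: x ahead of the robot, y to its left, z up, the work surface at z = 0. Lengths are in mm, angles in rad, forces in N, time in s.
With the tool pointing down it reaches from about 275 to 1000 mm from the base axis. Payload 8.4 kg.
Tool frame: the origin (TCP) lies where the fingers leave the gripper's body, on its centre line; the fingertips stand 73 mm ahead of it and the grasp point (between the pads) lies 54 mm ahead of it (pinch_z is the distance from the TCP to the grasp point, in mm); z points along the fingers, y is the line along which they close (so a half turn about z gives the same grasp; the last joint's range is limited). The gripper opens to 85 mm and grips with 20 to 120 N. Pads are 22 mm wide; open, the fingers measure 114 mm over their backs; the gripper's body (76 mm by 85 mm) begins 54 mm behind the grasp point. The pads swing forward as they close: fully open they stand 13 mm farther back than shut.
Start: joints at [1.292, 0.353, 1.633, -0, 1.155, -0.002], TCP at [170.798, 601.213, 303.881] pointing down, gripper open.
Joint ranges: [-2.63, 2.63], [-0.92, 2.1], [0.06, 2.66], [-1.3, 4.44], [0, 2.69], [-3.02, 3.02]. Speed limits (rad/s): [2.22, 2.22, 2.79, 3.14, 3.14, 3.14].

INTERFACE

Orientations are given as a 3x3 rotation matrix whose columns are the frame's x, y, z axes.
In Python, from workcell import * gives the robot as it stands. The module is installed in compiled form; this text tells all that it offers. Calls block until the motion is done:
- move_pose(position, orientation): joint-space move of the TCP to a pose.
- line_to(position, feed=150, attitude=None): straight line of the TCP; attitude=None keeps the orientation; feed is the mean speed in mm/s.
- move_joints(angles): joint-space move.
- gripper_to(opening, force=None): opening from 0.0 (shut) to 1.0 (fully open); force is the grip in N (None keeps the last); returns when the fingers have stopped.
- wait(seconds).
- inverse_kinematics(position, orientation): joint angles nearest the present ones, or None.
- get_state(): the state.
- capture(name): name is "side" or "top" or "wrist"; returns the picture (420x560x3 uint8, blue, green, red); there is no depth.
- camera_model(name): a dict with "fovy" (degrees; the focal length in pixels is half the picture's height over the tangent of half this angle, whatever the lens; pixels are square), "cx", "cy" (the principal point, pixels), "rvec" (rotation vector, rad) and "tvec" (3), from world to camera coordinates, as OpenCV has them; the wrist camera has in their place "T_tool_cam" (4x4, takes a point from camera to tool coordinates, whose origin is the TCP and whose axes are the flange's). Camera axes: x right, y down, z forward; pixel columns grow to the right and rows downward; lengths in mm; the calibration is good to about 2 mm. A picture is of the moment at which its call begins: read the wrist's pose just before it. camera_model takes no time and is no camera call.
A pose or a line that the arm cannot do raises PlanningError and nothing moves.
- close_job(): hands the job in; it is judged then, once.
The state is a dict: "t": time; "joint_pos": joint angles; "joint_velocities": joint speeds; "tau": joint torques, N m; "tcp_pos": TCP position; "tcp_rot": TCP orientation; "wrist_force": force on the tool from outside, world axes, zero at the start; "moment": the same for the moment, N m; "gripper_width": opening from 0.0 (shut) to 1.0 (fully open); "finger_force": force on a finger pad.
Only numpy, scipy, OpenCV 4.12 (cv2) and the standard library are available. Lean on these libraries where they do the work, as an engineer would, in place of code of your own. Each camera call takes 0.05 s, during which the arm holds its last target. There are 200 camera calls.

TASK

The white ceramic shelf of the corner cabinet has been wiped: put each thing back in its own holder there, the denture cup upright in the wide mint dish, the steel tumbler upright, mouth up, in the black coaster, the tablet tube upright in the stoneware pot, and the brush bristles up and centred along both notches of the blue rest. Keep the denture cup upright all the way, set each thing down in its holder rather than letting it drop, and let go of it. The tweezers and the cream jar are still in use: leave them where they are.

Things in the scene. Friction and masses are not known exactly. Their poses are not given: they have to be found in the camera images.
- cup: Lidded denture cup, one closed rigid piece, standing: mint-green tapered body, foot 74 mm across, widest 92 mm at the white lid, lid top 64 mm above the foot. On the lid stands a white upright finger bar 50 mm long (along x), 12 mm thick (along y), from the lid up to 89 mm: pick the cup up by this bar. Origin: centre of the underside, z up. 130 g or so.
- tumbler: Stainless steel tumbler, empty, open at the top, standing: 54 mm across at the foot, 64 mm at the rim, 95 mm tall, wall 3 mm. Origin: centre of the underside, z up to the mouth. 120 g or so.
- tube: Aluminium tablet tube with an orange band and a white flip cap, standing: 30 mm across (cap 33 mm), 105 mm tall. Origin: centre of the underside, z up to the cap. 55 g or so.
- brush: Blue plastic denture brush lying on its back, white bristles up: 180 mm long along x, handle 14 mm wide and 12 mm high from x = -88 mm to the head, head 20 mm wide from x = 54 to 92 mm, bristles to 23 mm height. Origin: on the underside in the middle of the length (x = 0 is on the handle), x towards the head, z up. 35 g; balances at about x = 10 mm.
- cup_dish: Holder of the denture cup: the wide round mint-green dish fixed on the white ceramic shelf, 106 mm across over the rim, 14 mm high; recess at least 92 mm across, its floor 6 mm above the origin. Origin: centre of the underside, on the shelf top (12 mm above the table).
- coaster: Holder of the tumbler: the smaller round black coaster with a raised rim fixed on the shelf, 83 mm across, 13 mm high; recess at least 74 mm across, its floor 6 mm above the origin. Origin: centre of the underside, on the shelf top.
- pot: Holder of the tablet tube: the grey-brown stoneware pot fixed on the shelf, 60 mm across, 48 mm high; round opening at least 46 mm across, its floor 6 mm above the origin. Origin: centre of the underside, on the shelf top.
- rest: Holder of the brush: the blue ceramic brush rest fixed on the shelf, base 110 mm (x) by 56 mm (y), 6 mm thick, with two saddles 12 mm thick at x = -40 and +40 mm, 33 mm high, each with a sloping notch about 36 mm wide at the mouth and 16 mm at its flat bottom, which is 16 mm above the origin. The brush lies along x in both notches (its head may point either way); between the saddles there are 68 mm free for the fingers. Origin: centre of the underside, on the shelf top.
- tweezers: Chrome tweezers lying flat on the table, 105 mm long (x), up to 18 mm wide, 6 mm high. Origin: centre of the underside. Not to be moved.
- jar: Small round cream jar with a pink lid, standing on the table, 52 mm across, 42 mm high. Origin: centre of the underside. Not to be moved.
Things that resemble listed ones, but are neither listed nor needed, are in the scene too. Leave any orange look-alike of the tumbler alone.

How it is judged (in metres and radians):
At the end, for the whole second after the job is handed in: Cup, tumbler and tube stand on the floor of their own holders, upright within 0.1 rad, centred within 12 mm; the brush lies bristles up in both notches of its rest, within 25 mm lengthwise, 8 mm sideways, 0.15 rad; all at rest; tweezers and jar moved under 15 mm (horizontal distance between cup and cup_dish below 0.012 m and z of cup in the frame of cup_dish between 0.003 and 0.0095 m and angle between each of cup, tumbler, tube's own z axis and vertical below 0.1 rad and horizontal distance between tumbler and coaster below 0.012 m and z of tumbler in the frame of coaster between 0.003 and 0.0095 m and horizontal distance between tube and pot below 0.012 m and z of tube in the frame of pot between 0.003 and 0.0095 m and x of brush in the frame of rest between -0.025 and 0.025 m and y of brush in the frame of rest between -0.008 and 0.008 m and z of brush in the frame of rest between 0.013 and 0.02 m and angle between the x axis of brush and the x axis of rest, either way round below 0.15 rad and angle between brush's own z axis and vertical below 0.15 rad and linear speed of each of cup, tumbler, tube, brush below 0.02 m/s and angular speed of each of cup, tumbler, tube, brush below 0.2 rad/s and distance of each of tweezers, jar from where it was at the start of the episode below 0.015 m); the robot touches nothing.
It fails at once if a thing let fall from more than about 30 mm above its place ((contact force between cup and anything else below 0.01 N and height (world z) of cup above 0.05 m) or (contact force between tumbler and anything else below 0.01 N and height (world z) of tumbler above 0.05 m) or (contact force between tube and anything else below 0.01 N and height (world z) of tube above 0.05 m) or (contact force between brush and anything else below 0.01 N and height (world z) of brush above 0.06 m)).
It fails at once if the denture cup tipped by more than 35 degrees (angle between cup's own z axis and vertical above 0.61 rad).
It fails at once if the tweezers pushed away by more than 15 mm (distance of tweezers from where it was at the start of the episode above 0.015 m).
It fails at once if the cream jar pushed away by more than 15 mm (distance of jar from where it was at the start of the episode above 0.015 m).
It also fails if it takes over 109 s, if anything falls off the work surface, if the arm or the gripper's body presses on something with over 40 N, if the wrist force passes 120 N, or if a joint passes its speed limit or range.

## Working session

There is one attempt and no reset: what is moved stays moved. The work goes in short steps, each a Python script; the robot and the scene stay as the last script left them, time stands still between calls to the robot, and variables do not carry over. Pictures are saved under pics/ and viewed, at most 14 in all, crops included, and the job is handed in when it is done.

```bash
mkdir -p pics && python3 - <<'E'
from workcell import *
import cv2,numpy as np
for n in("top","side"):
    cv2.imwrite(f"pics/{n}0.png",cv2.resize(capture(n),(800,600),interpolation=cv2.INTER_CUBIC))
    m=camera_model(n);print(n,m)
print(camera_model("wrist"));s=get_state();print(s["t"],s["tcp_rot"])
E
```

```text
top {'fovy': 43.8059172303263, 'cx': 278.0186029053131, 'cy': 206.63272491688355, 'rvec': array([ 2.14153823, -2.18769513,  0.12981202]), 'tvec': array([ -55.71159318,  528.10763313, 1314.03312112])}
side {'fovy': 55.01168544294121, 'cx': 279.8549361428344, 'cy': 205.00210750551472, 'rvec': array([ 2.11979504, -0.33554461,  0.19321469]), 'tvec': array([-538.11801128,   94.03785315,  964.23748206])}
{'fovy': 65.28425335169455, 'cx': 277.6576999243633, 'cy': 204.71071806435984, 'T_tool_cam': array([[ 2.44707865e-04, -9.60032904e-01, -2.79887055e-01,
         7.07586132e+01],
       [ 9.99999958e-01,  2.79102876e-04, -8.30338174e-05,
        -9.48739729e-01],
       [ 1.57832479e-04, -2.79887023e-01,  9.60032931e-01,
        -6.90414686e+01],
       [ 0.00000000e+00,  0.00000000e+00,  0.00000000e+00,
         1.00000000e+00]])}
0.1 [[-9.61941055e-01  2.73256850e-01 -3.17065177e-04]
 [ 2.73257033e-01  9.61940321e-01 -1.18809403e-03]
 [-1.96570533e-05 -1.22951671e-03 -9.99999244e-01]]
```

View pics/top0.png

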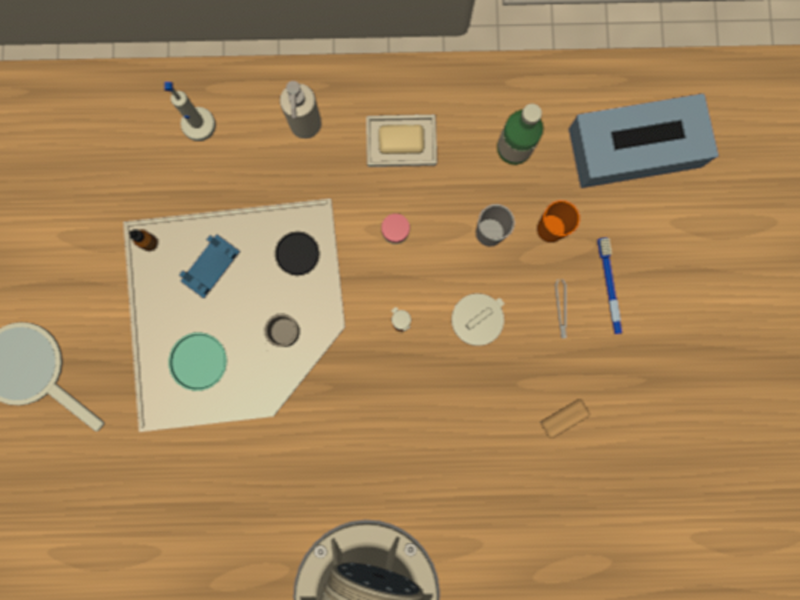

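View pics/side0.png

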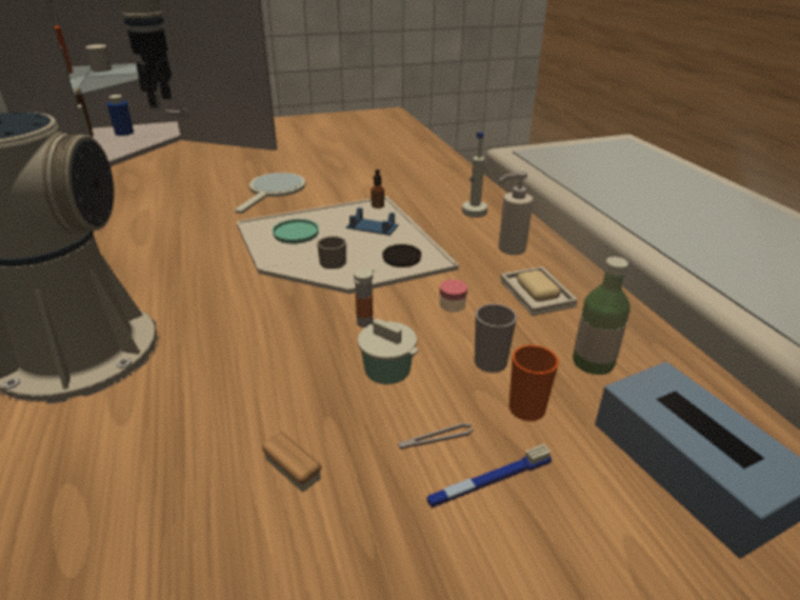

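Top picture (800x600 scale):
- Cup: lid at (478,319), with its bar running from (468,327) to (492,310).
- Tumbler: steel at (494,225). The orange one at (560,220) is the look-alike.
- Tube: (400,320). The brown bottle at (145,240) is a distractor.
- Brush: from (618,332) to (604,238). The electric brush at (190,110) is a distractor.
- Holders: dish (198,361), coaster (297,253), pot (283,330) and rest (210,266). The mirror at (20,363) is a distractor.
- Leave in place: jar (395,228) and tweezers (562,308).

```bash
cat > h.py <<'E'
from workcell import *
import cv2,numpy as np
from scipy.spatial.transform import Rotation as Ro
def cam(n,st=None):
    m=camera_model(n);f=210/np.tan(np.radians(m["fovy"]/2))
    K=np.array([[f,0,m["cx"]],[0,f,m["cy"]],[0,0,1]])
    if n=="wrist":
        T=np.eye(4);T[:3,:3]=st["tcp_rot"];T[:3,3]=st["tcp_pos"];T=T@m["T_tool_cam"]
        R,c=T[:3,:3],T[:3,3]
    else:
        R=cv2.Rodrigues(m["rvec"])[0].T;c=-R@np.ravel(m["tvec"])
    return K,R,c
def p2w(n,uv,z,st=None,s=1.0):
    K,R,c=cam(n,st);uv=np.atleast_2d(uv)*s
    d=(R@np.linalg.inv(K)@np.c_[uv,np.ones(len(uv))].T).T
    return c+d*((z-c[2])/d[:,2])[:,None]
def w2p(n,P,st=None,s=1.0):
    K,R,c=cam(n,st);q=(K@R.T@(np.atleast_2d(P)-c).T).T
    return q[:,:2]/q[:,2:]/s
def down(a):
    "tool down, closing axis y at world angle a"
    y=np.array([np.cos(a),np.sin(a),0]);z=np.array([0,0,-1.]);return np.c_[np.cross(y,z),y,z]
E
python3 - <<'E'
from h import *
pts=dict(lid=(478,319,64),bar1=(468,327,89),bar2=(492,310,89),tumrim=(496,221,95),tumfoot=(491,231,3),tubetop=(401,320,105),bt=(618,332,12),bh=(604,238,20),
dish=(198,361,26),coast=(297,253,25),pot=(283,330,60),r1=(182,283,18),r2=(205,297,18),r3=(239,251,18),r4=(213,236,18),jar=(395,227,42),tw1=(562,280,3),tw2=(563,337,3),oran=(561,219,95),bottle=(134,235,70),shelfc1=(345,328,12),)
for k,(u,v,z) in pts.items(): print(k,p2w("top",(u,v),z,s=.7)[0].round(0))
E
```

```text
lid [ 478. -207.   64.]
bar1 [ 463. -187.   89.]
bar2 [ 491. -229.   89.]
tumrim [ 645. -241.   95.]
tumfoot [ 646. -244.    3.]
tubetop [476. -72. 105.]
bt [ 453. -467.   12.]
bh [ 626. -449.   20.]
dish [416. 292.  26.]
coast [609. 114.  25.]
pot [466. 134.  60.]
r1 [559. 324.  18.]
r2 [532. 282.  18.]
r3 [616. 221.  18.]
r4 [645. 268.  18.]
jar [649. -66.  42.]
tw1 [ 552. -372.    3.]
tw2 [ 447. -369.    3.]
oran [ 647. -354.   95.]
bottle [639. 395.  70.]
shelfc1 [471.  29.  12.]
```

```bash
cat >> h.py <<'E'
def shot(fn,circ=(),lines=(),crop=None):
    st=get_state();im=cv2.resize(capture("wrist"),(1120,840),interpolation=cv2.INTER_CUBIC)
    q=np.linspace(0,6.2832,41)
    for x,y,z,d in circ:
        P=np.c_[x+d/2*np.cos(q),y+d/2*np.sin(q),0*q+z]
        cv2.polylines(im,[w2p("wrist",P,st,.5).round().astype(int)],0,(255,0,255),1)
    for L in lines: cv2.polylines(im,[w2p("wrist",L,st,.5).round().astype(int)],0,(255,0,255),1)
    if crop is None: im=cv2.resize(im,(800,600),interpolation=cv2.INTER_AREA)
    else:
        u,v=w2p("wrist",crop,st,.5)[0].round().astype(int);u=min(max(u,400),720);v=min(max(v,300),540);im=im[v-300:v+300,u-400:u+400]
        print("crop origin (double scale)",u-400,v-300)
    cv2.imwrite(fn,im);return st
E
python3 - <<'E'
from h import *
import json
a=np.radians(-35);ux=np.array([np.cos(a),np.sin(a),0]);uy=np.array([-ux[1],ux[0],0]);c=np.array([588,274,18])
rect=[c+i*55*ux+j*28*uy for i,j in((1,1),(1,-1),(-1,-1),(-1,1),(1,1))]
D={}
move_pose([520,200,330],down(np.pi/2))
D['L']=shot("pics/L.png",[(416,292,26,106),(609,114,25,83),(466,134,60,60)],[rect])
move_pose([540,-250,330],down(-np.pi/2))
D['R']=shot("pics/R.png",[(478,-207,64,92),(645,-241,95,64),(476,-72,105,33),(649,-66,42,52)],[[(463,-187,89),(491,-229,89)],[(453,-467,12),(626,-449,20)]])
json.dump({k:dict(tcp_pos=list(map(float,v['tcp_pos'])),tcp_rot=np.array(v['tcp_rot']).tolist()) for k,v in D.items()},open("st.json","w"))
s=get_state();print(s['t'],s['joint_pos'])
E
```

```text
4.1417 [-4.35118143e-01  2.83012051e-01  1.67176588e+00  1.63610924e-04
  1.18688327e+00  1.13418041e+00]
```

View pics/L.png

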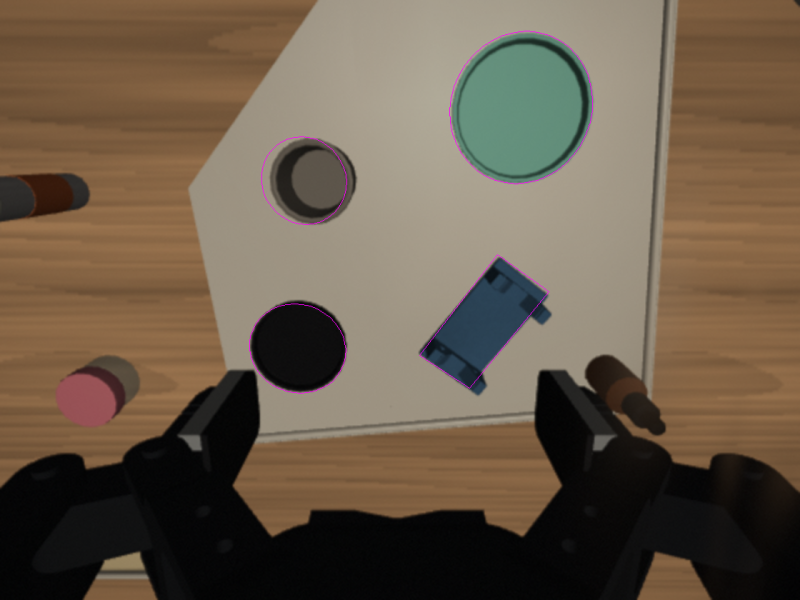

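View pics/R.png

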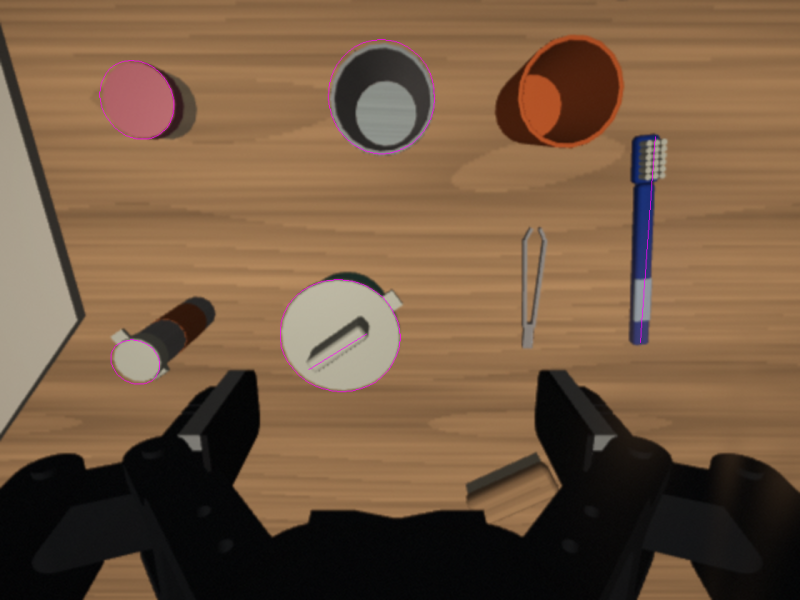

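Both wrist views match the predicted outlines. The only clear offset is the pot, whose rim centre is at (313,180) against a predicted (305,180). In the right-hand view the brush handle runs from (639,344) to (644,184), and the bar top runs from (310,371) to (366,335). The orange tumbler is at (570,92), the steel one at (381,97).

```bash
python3 - <<'E'
from h import *
import json
S=json.load(open("st.json"))
S={k:{a:np.array(b) for a,b in v.items()} for k,v in S.items()}
f=lambda k,u,v,z:p2w("wrist",(u,v),z,S[k],.7)[0]
for n,k,u,v,z in(("pot",'L',313.5,180,60),("coast",'L',298.5,347,25),("dish",'L',522,107,26),("bar1",'R',310,371,89),("bar2",'R',366,335,89),("bt",'R',639,344,8),("bneck",'R',644,184,12),("lid",'R',340.5,335,64),("tum",'R',382,97,95),("tube",'R',135.5,361,105),
 ("r1",'L',499,257,18),("r2",'L',547,292,18),("r3",'L',421,352,18)): print(n,f(k,u,v,z).round(1))
E
```

```text
pot [464.8 143.2  60. ]
coast [606.3 117.4  25. ]
dish [413.4 295.   26. ]
bar1 [ 461.7 -187.9   89. ]
bar2 [ 489.7 -228.9   89. ]
bt [ 449.7 -468.4    8. ]
bneck [ 590.1 -449.9   12. ]
lid [ 479.9 -207.7   64. ]
tum [ 645.5 -241.5   95. ]
tube [476.7 -72.4 105. ]
r1 [528.8 286.7  18. ]
r2 [559.  329.2  18. ]
r3 [614.  223.3  18. ]
```

```bash
python3 - <<'E'
from h import *
q=np.linspace(0,6.2832,41);out=[]
for n in("top","side"):
    im=cv2.resize(capture(n),None,fx=5,fy=5,interpolation=cv2.INTER_CUBIC)
    for y,col in((134,(255,0,255)),(142,(0,255,0))):
        for z in(12,60):
            P=np.c_[465+30*np.cos(q),y+30*np.sin(q),0*q+z]
            cv2.polylines(im,[w2p(n,P,None,.2).round().astype(int)],0,col,1)
    u,v=w2p(n,(465,138,40),None,.2)[0].astype(int);out.append(im[v-200:v+200,u-200:u+200])
cv2.imwrite("pics/pot.png",np.hstack(out))
E
```

```text
(no output)
```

View pics/pot.png

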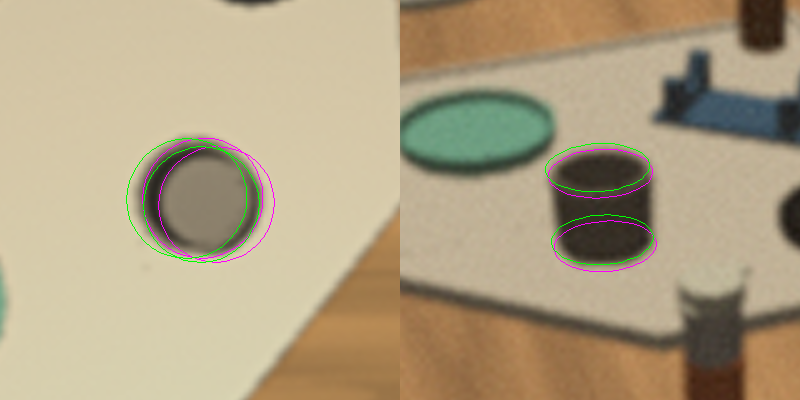

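```bash
cat >> h.py <<'E'
def pr(t):
    s=get_state();print(t,round(s['t'],1),'w',round(float(s['gripper_width']),3),'ff',np.round(s['finger_force'],1),'F',np.round(s['wrist_force'],1),'tcp',np.round(s['tcp_pos'],1));return s
def pick(x,y,a,z,zh,force,pre=1.0):
    "grip at TCP height z, hover zh"
    gripper_to(pre);move_pose([x,y,zh],down(a));line_to([x,y,z+30],250);line_to([x,y,z],60)
    gripper_to(0,force);pr("gripped");line_to([x,y,z+30],80);line_to([x,y,zh],250);pr("lifted")
def place(x,y,a,z,zh,op=1.0,go=True):
    if go: move_pose([x,y,zh],down(a))
    line_to([x,y,z+25],200);line_to([x,y,z],40);pr("down");gripper_to(op);pr("open");line_to([x,y,z+20],80);line_to([x,y,zh],300)
E
python3 - <<'E'
from h import *
pick(645.5,-241.5,0,126,330,40)
place(607.5,116,0,126+18.7,330)
shot("pics/t1.png",[(607.5,116,25,83),(607.5,116,113,64),(465.5,138.5,60,60)])
E
```

```text
gripped 7.7 w 0.74 ff 43.1 F [-3.   0.8  5.7] tcp [ 645.6 -241.6  126.8]
lifted 9.0 w 0.736 ff 44.0 F [ 0.1  0.6 -1.7] tcp [ 644.8 -241.2  328.2]
down 12.1 w 0.737 ff 44.6 F [-3.5 -0.4  7.2] tcp [607.1 116.1 144.9]
open 12.5 w 1.001 ff 0.0 F [-0.5 -0.8  1. ] tcp [607.5 116.  144.5]
```

View pics/t1.png

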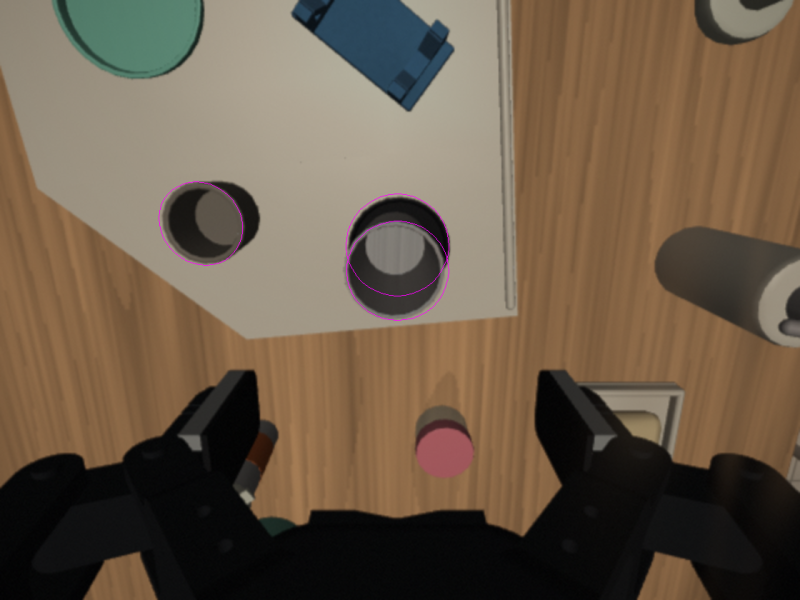

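The tumbler stands in the coaster (rim at (397,270)), and the pot rim at (204,223) now sits on its predicted circle. Next is the tube, then the cup.

```bash
python3 - <<'E'
from h import *
pick(476.7,-72.4,0,126,330,35)
place(465.5,138.5,0,126+18.7,330,0.7)
shot("pics/t2.png",[(465.5,138.5,60,60),(465.5,138.5,123,33)])
a=np.radians(34.3)
pick(477.5,-208,a,140,330,50,0.7)
place(415,293.5,a,140+18.7,330,0.6)
shot("pics/t3.png",[(415,293.5,26,106),(415,293.5,82,92)])
cv2.imwrite("pics/t23.png",np.hstack([cv2.resize(cv2.imread(f"pics/t{i}.png"),(400,300),interpolation=cv2.INTER_AREA) for i in(2,3)]))
E
```

```text
gripped 16.8 w 0.343 ff 34.4 F [-0.9 -0.4  4.8] tcp [476.8 -72.4 126.3]
lifted 18.2 w 0.341 ff 34.6 F [-0.7  0.  -1.1] tcp [476.  -72.3 328.6]
down 20.7 w 0.347 ff 34.5 F [ 0.6  0.8 -0.6] tcp [465.4 138.5 144.4]
open 21.1 w 0.701 ff 0.0 F [-0.1  0.1  0.3] tcp [465.5 138.5 144.7]
gripped 25.8 w 0.126 ff 52.5 F [-0.4  0.1  0.3] tcp [ 477.5 -208.   140. ]
lifted 27.1 w 0.127 ff 52.4 F [ 0.4  0.2 -0.7] tcp [ 476.8 -207.7  328.5]
down 30.6 w 0.127 ff 52.3 F [ 0.5 -0.5 -1.4] tcp [415.  293.5 158.6]
open 31.0 w 0.596 ff 0.0 F [ 1.   0.1 -0.5] tcp [415.1 293.5 158.8]
```

View pics/t23.png

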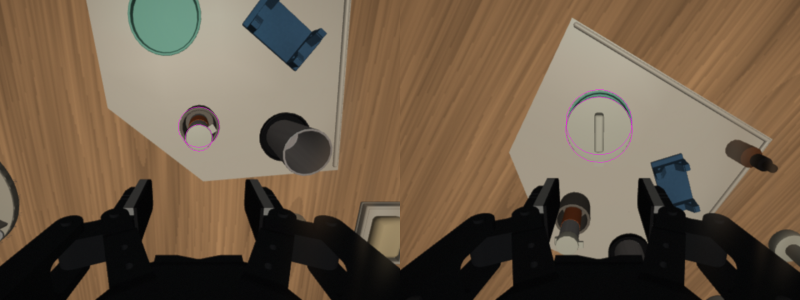

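The tube is in the pot (left, ~(198,135)) and the cup lid sits on its predicted circle (right, ~(599,130)). Brush next, with a look before lowering it.

```bash
cat > b.py <<'E'
import numpy as np
a=np.radians(-35.5);ux=np.array([np.cos(a),np.sin(a),0]);uy=np.array([-ux[1],ux[0],0]);c=np.array([587,275,0.])
def box(z,hx,hy): return [c+i*hx*ux+j*hy*uy+[0,0,z] for i,j in((1,1),(1,-1),(-1,-1),(-1,1),(1,1))]
E
python3 - <<'E'
from h import *
from b import *
pick(548.4,-456.1,np.radians(-83),76,300,40,0.6)
move_pose([578.9,280.8,220],down(np.radians(54.5)));wait(.3)
shot("pics/b1.png",[],[box(18,55,28),box(45,46,18)])
pr("hover")
E
```

```text
gripped 37.0 w 0.149 ff 40.8 F [-0.2  0.2  2.6] tcp [ 548.7 -456.3   76.5]
lifted 38.5 w 0.144 ff 40.3 F [-0.9 -0.2  0.3] tcp [ 547.8 -455.6  298.2]
hover 41.5 w 0.147 ff 40.3 F [-0.2  0.7 -0.1] tcp [579.  280.6 220. ]
```

View pics/b1.png

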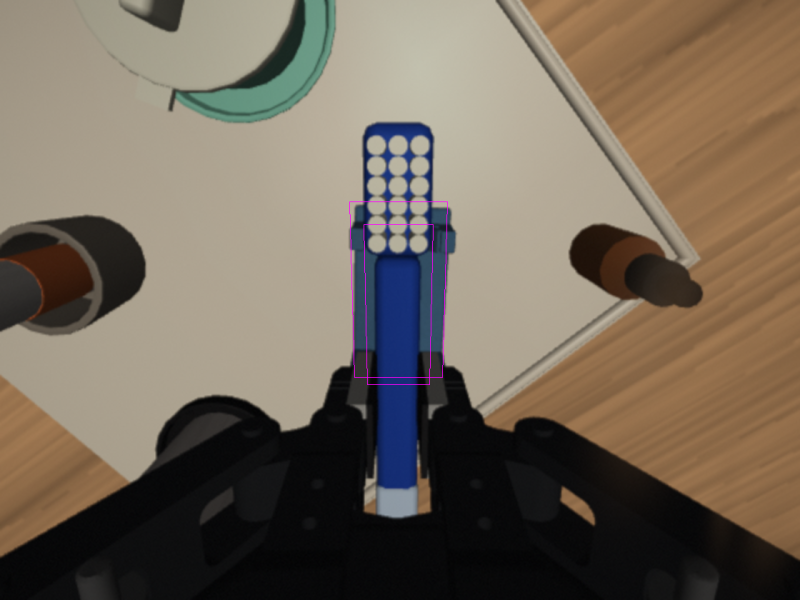

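The brush is held level, bristles up, in line with the rest. The rest centre appears about 1.5 mm to the right (402 against 398), so I shift by that and lower.

```bash
python3 - <<'E'
from h import *
from b import *
st=get_state();print("head end ahead of grasp",np.round(p2w("wrist",(398,123),152,st,.7)[0][:2]-st['tcp_pos'][:2],1)@-ux[:2])
line_to([579.8,282,200],100)
place(579.8,282,np.radians(54.5),76+28.5,300,0.5,go=False)
shot("pics/b2.png",[],[box(18,55,28)])
cv2.imwrite("pics/s2.png",cv2.resize(capture("side")[100:310,130:410],(800,600),interpolation=cv2.INTER_CUBIC))
pr("end")
E
```

```text
head end ahead of grasp 79.15332881807271
down 43.1 w 0.15 ff 40.9 F [-2.8 -0.4  3.9] tcp [579.6 282.  104.5]
open 43.5 w 0.499 ff 0.0 F [-0.2 -0.1 -0.4] tcp [579.8 281.9 104.3]
end 44.7 w 0.497 ff 0.0 F [ 0.1  0.3 -1. ] tcp [578.9 281.6 297.9]
```

View pics/b2.png

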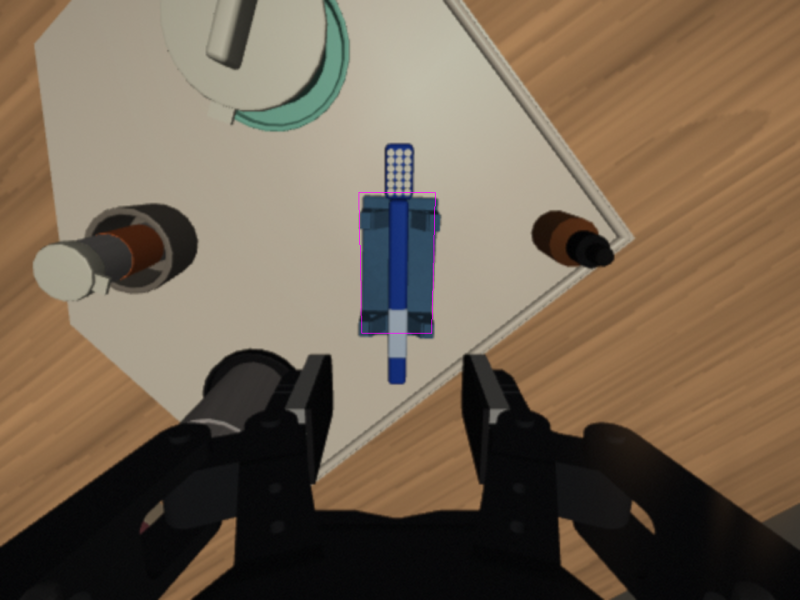

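View pics/s2.png

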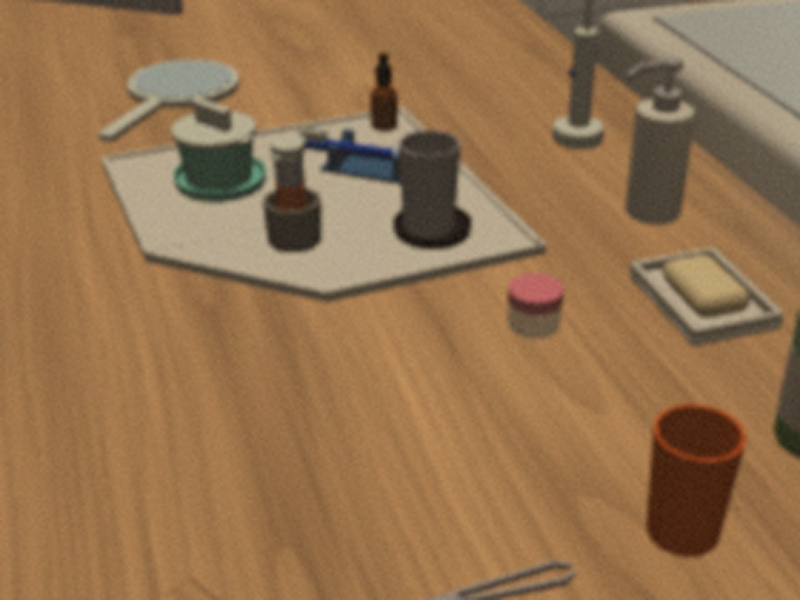

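The brush lies centred in both notches ((398,265) on the rest). The cup, tube and tumbler stand upright in their holders, and the jar and tweezers are where they were. Handing in.

```bash
python3 -c "
from workcell import *
print(close_job())"
```

```text
the job is handed in; nothing more can be done
None
```

I put the cup, tumbler, tube and brush back in their holders and released them, left the tweezers and jar alone, and handed the job in at about 45 s; no verdict came back, but the last pictures show all four seated.

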